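# Slide a circuit board out over the end of a bench riser to bare its gold contacts

## Task

Get the green circuit board on the riser ready for the test clip: push it over the mat, without lifting it, so that its long side lies square against the rear upstand and its whole gold contact strip, with about a finger's width of green board behind it, hangs out past the open left end of the shelf. Do not touch the gold contacts, leave everything else where it is, and finish with the hand clear.

Things in the scene. Friction and masses are not known exactly. Their poses are not given: they have to be found in the camera images.
- riser: Fixed grey steel bench riser: shelf with a blue mat, drawers below. Origin on the bench under its middle; x points across the shelf to the rear (away from the robot), y along it to its open left end, z up. Shelf 190 mm across (x) by 460 mm long (y, -230 to +230 mm); mat surface exactly 85 mm above the bench. Left end (y = +230 mm) has no rim; the rear edge has an upstand.
- upstand (a point): middle of the upstand's face towards the robot, at mat level (riser frame +90, 0, +85 mm). The upstand is straight, runs along the whole rear edge of the shelf and stands 15 mm above the mat.
- riser_end (a point): middle of the shelf's open left end edge, on the mat surface (riser frame 0, +230, +85 mm)
- board: Loose green circuit board, 100 mm (x) by 160 mm (y, gold tongue included), 3.2 mm thick, about 0.2 kg, flat on the mat. Origin at the centre of its underside; y points to the gold end, x to the long side facing the upstand, z up. At its plain end (y = -80 mm) stands a green terminal row 76 mm wide, 10 mm high, 3 mm in from the edge; other parts reach 18 mm above the underside at most.
- gold_strip: the gold contact strip: tongue 84 mm wide (x) and 15 mm long (y), 3.2 mm thick, part of the board, from y = +65 to +80 mm in the board's frame; origin at the middle of its underside. Not to be touched.
- board_tip (a point): middle of the gold strip's free edge (board frame 0, +80, +1.6 mm)
- gold_root (a point): middle of the line where the gold strip meets the green board (board frame 0, +65, +1.6 mm)
- board_tail (a point): middle of the opposite, plain end edge (board frame 0, -80, +1.6 mm)
- far_corner_gold (a point): corner of the upstand-side long edge at the gold end (board frame +50, +65, +1.6 mm)
- far_corner_tail (a point): corner of the upstand-side long edge at the plain end (board frame +50, -80, +1.6 mm)
- spool: blue spool of solder wire, 54 mm across, 40 mm high, standing on the right-hand end of the riser; origin at the centre of its underside
- relay: orange relay block 28 x 22 x 38 mm, standing on the right-hand end of the riser; origin at the centre of its underside
- meter: slate-blue handheld multimeter with a yellow dial, 185 x 88 x 53 mm, lying on its back on the bench in front of the riser's right; origin at the centre of its underside
- screwdriver: screwdriver about 170 mm long, lying on the bench near the riser's left end, on the robot's side; origin below its middle
- capacitor: black can capacitor, 35 mm across, 45 mm high, standing on the bench in front of the riser; origin at the centre of its underside
- cleaner: blue bottle of board cleaner, 60 mm across, 150 mm high, standing on the bench right of the riser; origin at the centre of its underside
- clip: black edge-connector test clip 94 x 18 x 22 mm, lying on the bench past the riser's left end, lower than the shelf; origin at the centre of its underside
Things that resemble listed ones, but are neither listed nor needed, are in the scene too. There is more than one size of the board; the job needs the larger.

How it is judged:
At the end, for the whole second after the job is handed in: The line where the gold meets the green board is 0 to 30 mm past the shelf's left end; both ends of the board's rear long edge are within 5 mm of the upstand; the board lies flat on the mat (within 3 mm in height, tilt under 0.04 rad) and at rest (y of gold_root in the frame of riser between 0.23 and 0.26 m and x of each of far_corner_gold, far_corner_tail in the frame of riser above 0.085 m and z of board in the frame of riser between 0.082 and 0.088 m and angle between board's own z axis and vertical below 0.04 rad and linear speed of board below 0.01 m/s and angular speed of board below 0.1 rad/s); the robot touches nothing.
It fails at once if the board is lifted off the mat (10 mm or more) or tipped (more than 0.2 rad) (height (world z) of board above 0.095 m or angle between board's own z axis and vertical above 0.2 rad).
It fails at once if the robot touches the gold contact strip (contact force between any of the fingers, the arm and gold_strip above 0.5 N).
It fails at once if one of the other things (spool, relay, multimeter, screwdriver, capacitor, bottle, test clip) is shifted by more than 15 mm (distance of any of spool, relay, meter, screwdriver, capacitor, cleaner, clip from where it was at the start of the episode above 0.015 m).
It fails at once if a standing thing is tipped over (angle between any of spool, relay, capacitor, cleaner's own z axis and vertical above 0.3 rad).
It also fails if it takes over 48 s, if anything falls off the work surface, if the arm or the gripper's body presses on something with over 40 N, if the wrist force passes 120 N, or if a joint passes its speed limit or range.

## Robot

A 7-joint arm with a two-finger parallel gripper is mounted at the origin on the work surface. World frame = base frame: x ahead of the robot, y to its left, z up, the work surface at z = 0. Lengths are in m, angles in rad, forces in N, time in s.
With the tool pointing down it reaches from about 0.35 to 0.9 m from the base axis. Payload 19.9 kg.
Tool frame: the origin (TCP) lies at the very end of the fingers, on their centre line; the grasp point (between the pads) lies 19 mm behind it (env.grip_point_offset is the distance from the TCP to the grasp point, in m); z points along the fingers, x is the direction in which the jaws open and shut, and the axes are right-handed (so a half turn about z gives the same grasp; the last joint's range is limited). The gripper opens to 94 mm and grips with 3 to 60 N. Pads are 16 mm wide; open, the fingers measure 119 mm over their backs; the gripper's body (75 mm by 177 mm) begins 78 mm behind the grasp point.
Start: joints at [1.282, 0.417, -0.01, 1.614, 0.005, 1.111, -0.053], TCP at [0.153, -0.606, 0.205] pointing down, gripper open.
Joint ranges: [-2.81, 2.81], [-0.39, 2.02], [-1.27, 1.25], [0.06, 2.57], [-1.19, 4.33], [0.19, 2], [-2.82, 2.82]. Speed limits (rad/s): [1.89, 1.89, 2.39, 2.39, 3.01, 3.01, 3.01].

## Interface

Orientations are given as a rotation vector (axis times angle).
In Python, from bench import env, grip, cams, job, readout gives the robot as it stands. Calls block until the motion is done:
- env.movep(position, orientation): joint-space move of the TCP to a pose.
- env.move_linear(position, velocity=0.15, ori=None): straight line of the TCP; ori=None keeps the orientation; velocity is the mean speed in m/s.
- env.move_joints(angles): joint-space move.
- grip(opening): opening from 0.0 (shut) to 1.0 (fully open); the grip force is fixed at half the most; returns when the fingers have stopped.
- env.dwell(seconds).
- env.ik(position, orientation): joint angles nearest the present ones, or None.
- cams.camera(name): name is "scene" or "top" or "wrist"; returns a dict with "color" (400x640x3 uint8, red, green, blue), "fx", "fy", "cx", "cy" (pixels), "view" (4x4, takes a point from world to camera coordinates). Camera axes: x right, y up, looking along -z (the intrinsics and any distortion apply to the point x, -y, -z); pixel columns grow to the right and rows downward; lengths in m; the calibration is good to about 2 mm. A picture is of the moment at which its call begins. There is no depth.
A pose or a line that the arm cannot do raises env.PlanningError and nothing moves.
- job.finish_job(): hands the job in, once; it reports no verdict.
Readings, each from a call of its own:
- readout.get_t(): time.
- readout.get_qpos(): joint angles.
- readout.get_qvel(): joint speeds.
- readout.get_joint_torque(): joint torques, N m.
- readout.get_ee_pos(): TCP position.
- readout.get_tool_rot(): TCP orientation.
- readout.get_wrist_force(): force on the tool from outside, world axes, zero at the start.
- readout.get_ft_torque(): the same for the moment, N m.
- readout.get_finger_gap(): opening from 0.0 (shut) to 1.0 (fully open).
Only numpy, scipy, OpenCV 4.12 (cv2) and the standard library are available. Lean on these libraries where they do the work, as an engineer would, in place of code of your own. Each camera call takes 0.05 s, during which the arm holds its last target. There are 200 camera calls.

## Working session

There is one attempt and no reset: what is moved stays moved. The work goes in short steps, each a Python script; the robot and the scene stay as the last script left them, time stands still between calls to the robot, and variables do not carry over. Pictures are saved under pics/ and viewed, about 8 in all and at most 12, crops included, and the job is handed in when it is done.

```bash
ls; mkdir -p pics; python3 - <<'E'
from bench import env, grip, cams, job, readout
import cv2,pickle
d={}
for n in("top","scene"):
    c=cams.camera(n); d[n]=c
    cv2.imwrite(f"pics/{n}0.png",cv2.resize(c["color"][:,:,::-1],(800,500)))
    print(n,{k:(v if k!='color' else 0) for k,v in c.items()})
pickle.dump(d,open("c0.pkl","wb"))
print(readout.get_t(),readout.get_tool_rot(),env.grip_point_offset)
E
```

```text
pics
top {'color': 0, 'fx': 507.98388324047255, 'fy': 507.98388324047255, 'cx': 324.9552224994299, 'cy': 195.6912125263593, 'view': array([[ 0.02897754, -0.99952558,  0.01043626, -0.08587515],
       [ 0.99822098,  0.02948083,  0.05182437, -0.51397885],
       [-0.05210745,  0.00891595,  0.99860168, -1.54493393],
       [ 0.        ,  0.        ,  0.        ,  1.        ]])}
scene {'color': 0, 'fx': 370.72259840482826, 'fy': 370.72259840482826, 'cx': 318.69774163495, 'cy': 194.15250806005224, 'view': array([[ 0.77267596,  0.63478874,  0.00388771, -0.3669059 ],
       [-0.38177259,  0.45978988,  0.80177488,  0.15923783],
       [ 0.50717013, -0.6209964 ,  0.59761353, -1.38783712],
       [ 0.        ,  0.        ,  0.        ,  1.        ]])}
0.1 [-2.47754837e+00  1.93071699e+00  1.42224486e-03] 0.0188
```

View pics/top0.png

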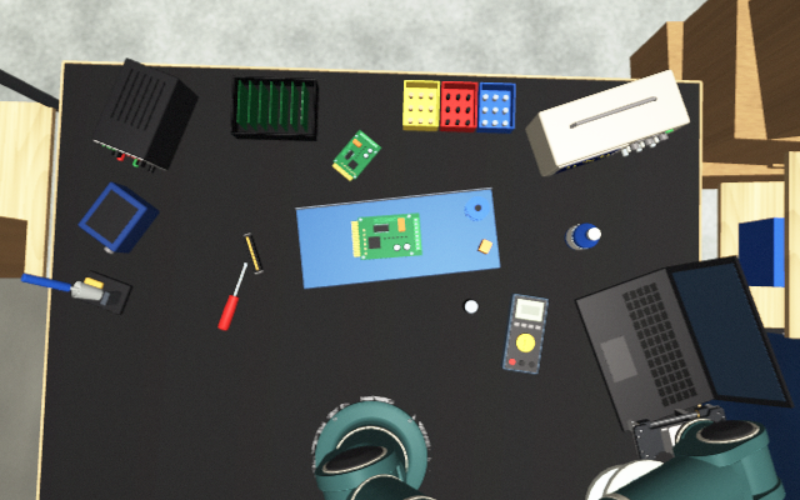

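View pics/scene0.png

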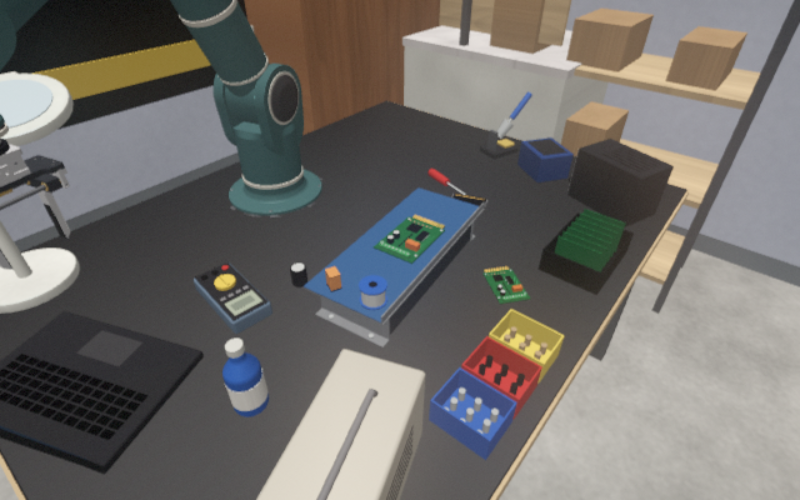

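The top view shows the shelf with corners at about (297,208), (492,188), (500,267) and (304,288). The board on it spans (352..422, 213..258) with its gold to the left, and the spool and relay are at the right end. I'll enlarge this area.

```bash
cat > h.py <<'E'
import numpy as np, cv2
def ray(c,px,z):
    "world point at height z seen at pixel (native)"
    V=c["view"];R=V[:3,:3];o=-R.T@V[:3,3]
    d=R.T@np.array([(px[0]-c["cx"])/c["fx"],-(px[1]-c["cy"])/c["fy"],-1.])
    return o+d*(z-o[2])/d[2]
def proj(c,p):
    q=c["view"][:3,:3]@np.array(p)+c["view"][:3,3]
    return np.array([c["cx"]+c["fx"]*q[0]/-q[2], c["cy"]-c["fy"]*q[1]/-q[2]])
E
python3 - <<'E'
import pickle,cv2
c=pickle.load(open("c0.pkl","rb"))["top"]["color"][140:240,230:410,::-1]
im=cv2.resize(c,None,fx=4.4,fy=4.4,interpolation=cv2.INTER_CUBIC)
cv2.imwrite("pics/crop1.png",im)
E
```

```text
(no output)
```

View pics/crop1.png

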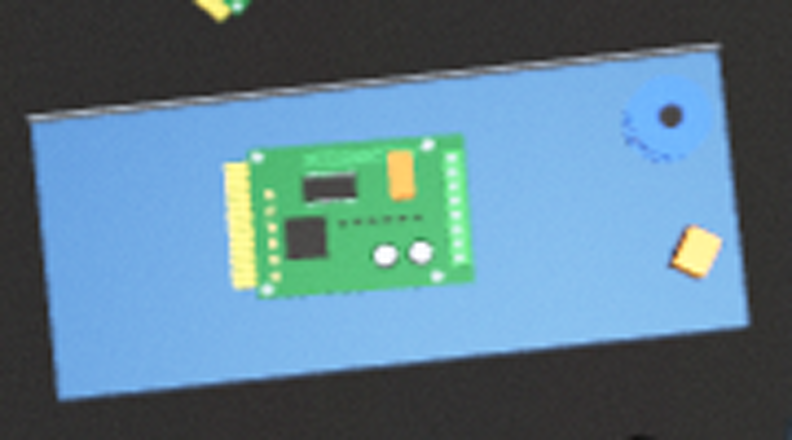

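The crop shows the mat corners at RL (32,120), RR (718,50), FR (748,325), FL (58,400). The green board corners are (249,150), (464,134), (473,281) and (259,298). The gold free edge runs from (224,163) to (234,290).

```bash
python3 - <<'E'
import pickle
from h import *
c=pickle.load(open("c0.pkl","rb"))["top"]
P=lambda u,v,z:ray(c,((u+.5)/4.4+230-.5,(v+.5)/4.4+140-.5),z)
FL,FR=P(58,400,.085),P(748,325,.085)
RLt,RRt=P(30,116,.1),P(718,45,.1)
print("FL FR",FL,FR,np.linalg.norm(FL-FR)); print("RL RR top",RLt,RRt,np.linalg.norm(RLt-RRt))
y=(FL-FR+RLt-RRt);y[2]=0;y/=np.linalg.norm(y);x=np.array([y[1],-y[0],0])
cen=(FL+FR+RLt+RRt)/4
print("depth",(RLt-FL)@x,(RRt-FR)@x,"yaw",np.arctan2(-y[0],y[1]))
# origin: rear edge at +95?, use average
o=cen.copy();o[2]=0
print("origin",o)
for n,u,v,z in[("gr",249,150,.0882),("tr",464,134,.0882),("tf",473,281,.0882),("gf",259,298,.0882),("tip_r",224,163,.0882),("tip_f",234,290,.0882),("spool",671,116,.125),("relay",698,250,.123),("scr tip",0,0,0)]:
    p=P(u,v,z)-o; print(n,(p@x*1e3).round(1),(p@y*1e3).round(1))
Q=lambda u,v,z:ray(c,(u*.8,v*.8),z)
for n,u,v,z in[("cap",471,306,.045),("scr tip",245,264,.01),("scr end",223,328,.01),("clip",253,253,.02),("meter",525,334,.05),("cleaner",593,233,.15)]:
    p=Q(u,v,z); print(n,p.round(3),((p-o)@x).round(3),((p-o)@y).round(3))
E
```

```text
FL FR [0.40394066 0.1661052  0.085     ] [ 0.46689456 -0.29013606  0.085     ] 0.4605640869747828
RL RR top [0.59049637 0.18926194 0.1       ] [ 0.65144343 -0.26391375  0.1       ] 0.4572556722203106
depth 0.18797407492263238 0.18639943515861537 yaw 0.13540847596394165
origin [ 0.52819376 -0.04967067  0.        ]
gr 57.6 87.8
tr 53.2 -55.6
tf -44.8 -51.0
gf -41.0 91.2
tip_r 50.7 105.2
tip_f -34.0 107.2
spool 47.1 -189.2
relay -41.4 -197.2
scr tip 190.8 256.5
cap [ 0.372 -0.23   0.045] -0.179 -0.158
scr tip [0.457 0.323 0.01 ] -0.02 0.378
scr end [0.3   0.369 0.01 ] -0.17 0.446
clip [0.484 0.302 0.02 ] 0.004 0.354
meter [ 0.309 -0.36   0.05 ] -0.259 -0.278
cleaner [ 0.548 -0.489  0.15 ] -0.04 -0.438
```

```bash
cat >> h.py <<'E'
from scipy.spatial.transform import Rotation as Ro
O=np.array([.5282,-.0497,0]);YAW=.1354
Yr=np.array([-np.sin(YAW),np.cos(YAW),0]);Xr=np.array([Yr[1],-Yr[0],0])
W=lambda x,y,z:O+Xr*x/1e3+Yr*y/1e3+np.array([0,0,z/1e3])
def rotv(jaw):
    z=np.array([0,0,-1.]);return Ro.from_matrix(np.c_[jaw,np.cross(z,jaw),z]).as_rotvec()
def best(env,p,jaw):
    L=[(rotv(s*jaw),env.ik(p,rotv(s*jaw))) for s in(1,-1)]
    L=[l for l in L if l[1] is not None]
    return min(L,key=lambda l:abs(l[1][6]))
E
python3 - <<'E'
from bench import env, grip, cams, job, readout
from h import *
p=W(4,-78,230)
r,q=best(env,p,Xr); print(np.round(q,2))
env.movep(p,r); grip(.45)
env.move_linear(W(4,-78,100))
c=cams.camera("wrist"); cv2.imwrite("pics/w1.png",c["color"][:,:,::-1])
c=cams.camera("top"); im=c["color"][130:250,220:420,::-1]; cv2.imwrite("pics/t1.png",cv2.resize(im,None,fx=4,fy=4,interpolation=2))
print(readout.get_t(),readout.get_ee_pos(),p,readout.get_wrist_force(),proj(c,W(4,-78,100)))
E
```

```text
[ 0.7   0.33 -0.65  1.74  0.22  1.14  0.12]
4.35 [ 0.54322403 -0.12659284  0.1008999 ] [ 0.54269235 -0.12644615  0.23      ] [0.59155688 0.46743722 0.30254351] [344.68936358 185.63035976]
```

View pics/w1.png

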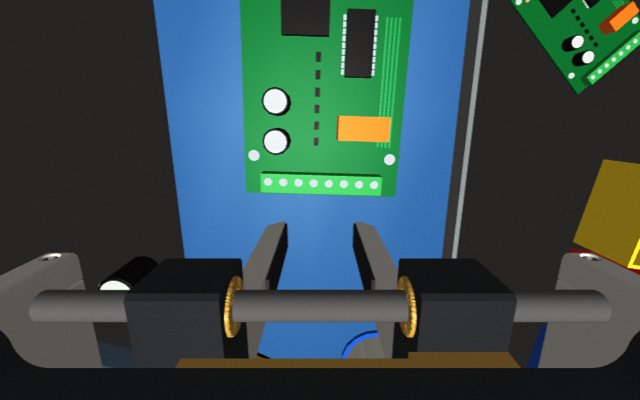

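The wrist view shows both fingertips clear behind the tail edge (row 193, cols 247–396) and centred on it. Next I descend and push along +y.

```bash
python3 - <<'E'
from bench import env, grip, cams, job, readout
from h import *
env.move_linear(W(4,-78,86.3),velocity=.05); print(readout.get_ee_pos(),readout.get_wrist_force())
for y in(-40,30,88):
    env.move_linear(W(4,y,86.3),velocity=.07)
    e=readout.get_ee_pos()-O; print(e@Xr,e@Yr,e[2],readout.get_wrist_force().round(1))
c=cams.camera("wrist"); cv2.imwrite("pics/w2.png",c["color"][:,:,::-1])
env.move_linear(W(4,70,86.3),velocity=.1)
env.move_linear(W(4,70,200),velocity=.2)
p=W(-62,165,200); r,q=best(env,p,Yr); print(np.round(q,2)); env.movep(p,r)
p=W(-150,130,300); r,q=best(env,p,Yr)
c=cams.camera("top"); im=c["color"][130:250,220:420,::-1]; cv2.imwrite("pics/t2.png",cv2.resize(im,None,fx=4,fy=4,interpolation=2))
c=cams.camera("wrist"); cv2.imwrite("pics/w3.png",c["color"][:,:,::-1])
print(readout.get_t())
E
```

```text
[ 0.54248445 -0.12636985  0.08579959] [ 0.43915883 -0.46432961  0.27392525]
0.004027411382213198 -0.04009470601640929 0.08634674827696046 [ 0.3 -0.3 -0.4]
0.003987822562585375 0.029640071960228387 0.08626808429536609 [-0.4  0.7  0.5]
0.004045043724032761 0.0876545000738217 0.08627990830337513 [-0.5 -0.   0.4]
[ 0.64  0.24 -1.05  1.99  0.25  1.04  1.18]
10.05
```

View pics/w3.png

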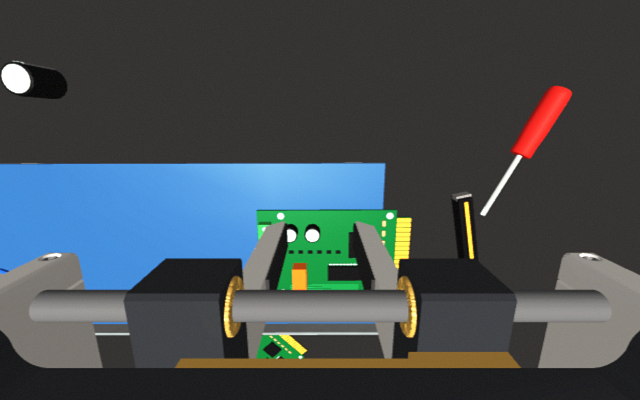

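View pics/w2.png

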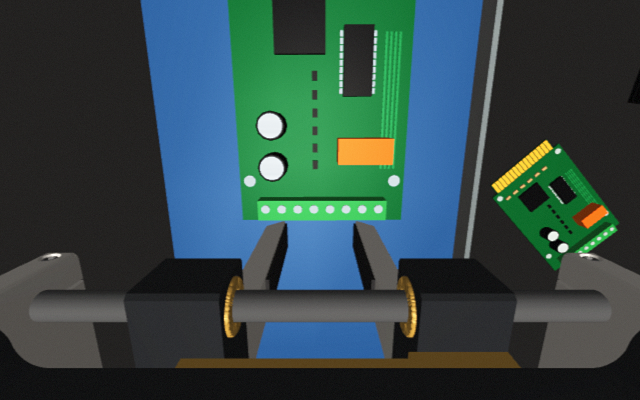

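w2 shows the board moved square with the fingers. In w3 the shelf end is at col 385, the gold/green line at col 397 and the gold tip at col 411, so about 12 mm of green overhangs. Now I push the long side to the upstand with a wide two-finger push.

```bash
python3 - <<'E'
from bench import env, grip, cams, job, readout
from h import *
grip(.75)
env.move_linear(W(-64,174,200)); env.move_linear(W(-64,174,86.3),velocity=.1)
f0=readout.get_wrist_force()
env.move_linear(W(-26,174,86.3),velocity=.06)
for x in np.arange(-25,-9):
    env.move_linear(W(x,174,86.3),velocity=.03); env.dwell(.1)
    f=readout.get_wrist_force()-f0; e=readout.get_ee_pos()-O
    print(x,(e@Xr*1e3).round(1),(f@Xr).round(1),(f@Yr).round(1),f[2].round(1))
    if f@Xr<-10: break
c=cams.camera("wrist"); cv2.imwrite("pics/w4.png",c["color"][:,:,::-1])
env.move_linear(W(-50,174,86.3),velocity=.08)
env.move_linear(W(-64,174,200),velocity=.2)
env.move_linear(W(-75,140,260),velocity=.2)
c=cams.camera("wrist"); cv2.imwrite("pics/w5.png",c["color"][:,:,::-1])
import pickle; pickle.dump(c,open("w5.pkl","wb"))
s=cams.camera("scene"); cv2.imwrite("pics/s5.png",cv2.resize(s["color"][150:260,240:420,::-1],None,fx=4.4,fy=4.4,interpolation=2))
print(readout.get_t())
E
```

```text
-25 -25.0 0.2 -0.1 -0.4
-24 -24.0 -0.3 -0.1 -0.1
-23 -22.9 -1.1 -0.3 0.3
-22 -21.9 0.0 -1.5 -0.4
-21 -21.0 0.2 -0.2 -0.5
-20 -19.9 0.4 0.0 -0.0
-19 -18.9 0.6 -0.2 -0.3
-18 -18.0 0.2 -0.7 0.3
-17 -17.2 -3.1 -0.9 0.8
-16 -16.9 -8.6 -0.6 3.8
-15 -16.7 -12.2 -0.4 7.3
18.8083
```

View pics/w5.png

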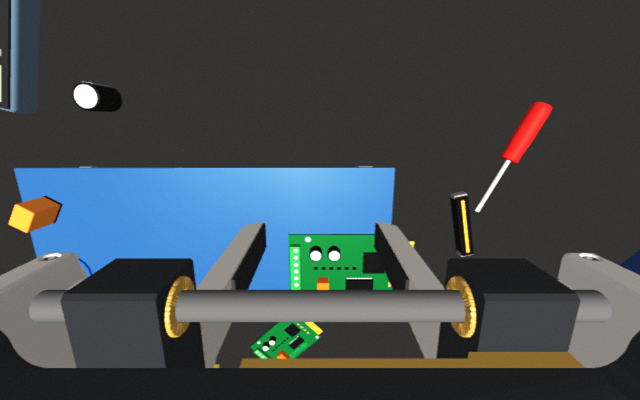

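View pics/s5.png

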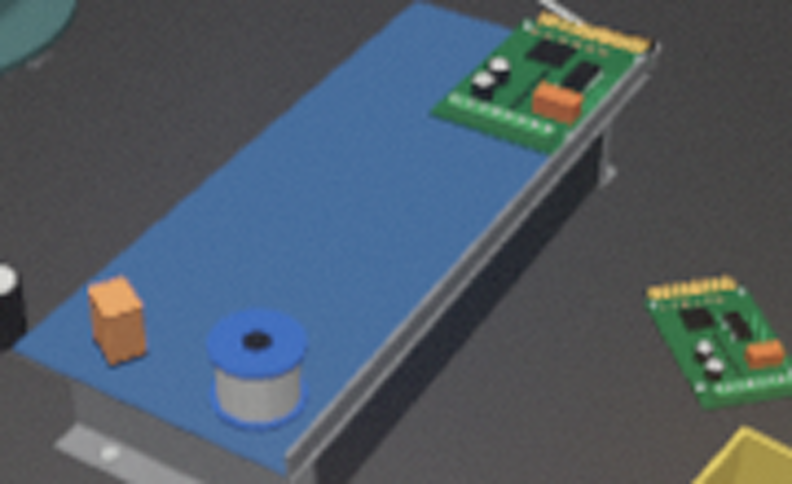

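The force built up at x = -17, which fits the board bearing on the upstand. The scene crop shows it flush along the upstand. I'll move the arm aside and check with the top camera.

```bash
python3 - <<'E'
from bench import env, grip, cams, job, readout
from h import *
import pickle
p=W(-120,-60,300); env.movep(p,best(env,p,Yr)[0])
c=cams.camera("top"); pickle.dump(c,open("t6.pkl","wb"))
cv2.imwrite("pics/t6.png",cv2.resize(c["color"][150:220,225:325,::-1],None,fx=8,fy=8,interpolation=2))
print(readout.get_t())
E
```

```text
21.15
```

View pics/t6.png

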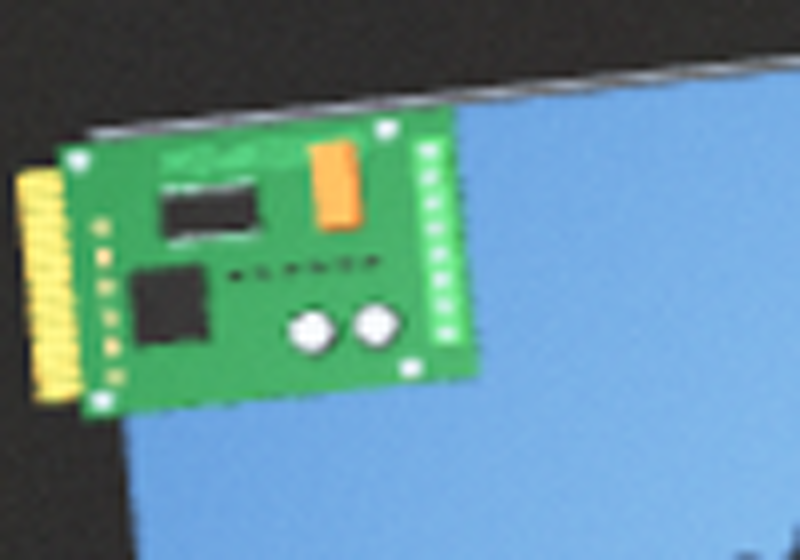

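The green corner is at (85,418) and the shelf end at (122,418), so about 13 mm of green overhangs (0–30 allowed). The board's rear edge slope (-0.103) matches the upstand's (-0.103). The hand is clear, so I'm handing in.

```bash
python3 - <<'E'
from bench import env, job, readout
env.dwell(.3); print(readout.get_wrist_force()); job.finish_job(); print(readout.get_t())
E
```

```text
[2.06040434e-01 5.95409141e-04 6.20311914e-01]
the job is handed in; nothing more can be done
the job is handed in; nothing more can be done
```

The job is handed in: the board lies along the upstand with its gold strip and about 13 mm of green past the shelf's open left end. `finish_job` gives no verdict, so this rests on my own measurements.

I used two two-finger pushes at mat height: one on the plain end towards the open left end, then one on the front long side until it met the upstand.

**Last checks:**
- **Overhang:** the gold/green line is about 13 mm past the shelf end in the top view. The limit is 0 to 30 mm.
- **Squareness:** the board's rear edge is parallel to the upstand, with the same slope in the top picture. The push force rose to 12 N over the last few millimetres, which fits contact with the upstand.
- **Gap to the upstand:** I did not measure this separately. The view from above cannot resolve it finely, so the force rise is the main evidence.
- **Other things:** the spool, relay, capacitor, screwdriver and clip show no visible shift. I did not re-measure them, and the meter and bottle were not clearly in view in the last pictures.
- **Hand:** clear, about 0.3 m above the bench, with the wrist force under 1 N. The clock read 21.2 s of the 48 s shortly before handing in.

No check failed or disagreed.

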